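# Flip the printed shell open side up

### The arm

A 7-joint arm with a two-finger parallel gripper is mounted at the origin on the work surface. World frame = base frame: x ahead of the robot, y to its left, z up, the work surface at z = 0. Lengths are in m, angles in rad, forces in N, time in s.
With the tool pointing down it reaches from about 0.4 to 0.875 m from the base axis. Payload 6.5 kg.
Tool frame: the origin (TCP) lies midway between the tips of the shut fingers; the grasp point (between the pads) lies 19 mm behind it (arm.grasp_offset is the distance from the TCP to the grasp point, in m); z points along the fingers, y is the line along which they close (so a half turn about z gives the same grasp; the last joint's range is limited). The gripper opens to 85 mm and grips with 20 to 120 N. Pads are 22 mm wide; open, the fingers measure 114 mm over their backs; the gripper's body (76 mm by 85 mm) begins 54 mm behind the grasp point. The pads swing forward as they close: fully open they stand 13 mm farther back than shut.
Start: joints at [-1.309, 0.536, -0.004, 1.538, 0.003, 1.067, -0.071], TCP at [0.209, 0.615, 0.231] pointing down, gripper open.
Joint ranges: [-2.7, 2.7], [-0.37, 2.16], [-1.27, 1.26], [0.24, 2.4], [-1.31, 4.45], [0.19, 1.91], [-2.76, 2.76]. Speed limits (rad/s): [2.39, 2.39, 3.14, 3.14, 3.14, 3.14, 3.14].

### API

Orientations are given as a unit quaternion [w, x, y, z].
In Python, from rig import arm gives the robot as it stands.
- The arm moves only by the tool drive_tool, never from a script. Its argument "series" is a list of rows, each an object with "hand": the closure, from 0 (fully open) to 1 (shut); "delta_pos": the shift along the world's x, y, z in mm, a list of three; "roll": the turn about the world's z in rad. A call has exactly 8 rows; each row shifts and turns the commanded pose from where the row before left it; what a row does not reach is not made up. A row lasts 1/8 s, in which the tool goes at most 62.5 mm and 10.7 degrees, less where a joint would pass 70% of its speed; a pose out of reach is approached as far as the arm can. A call with a gripper value outside its range is refused whole. The fingers move at their own pace and stop on an object; "grip_force" is the grip in N (left out, the last holds). Time passes only in rows, so rows that do not move let the fingers close, or fill a call up. It gives the time, the measured TCP pose, the force, the opening and the grip force at its end, in the units of the state.
- arm.get_state(): the state, without advancing time (a new reading comes with each control period).
- arm.read_camera(name): name is "scene" or "top"; returns a dict with "color" (400x640x3 uint8, red, green, blue), "vertical_fov" (degrees; the focal length in pixels is half the picture's height over the tangent of half this angle, whatever the lens; pixels are square), "cx", "cy" (the principal point, pixels), "rvec" (rotation vector, rad) and "tvec" (3), from world to camera coordinates, as OpenCV has them. Camera axes: x right, y down, z forward; pixel columns grow to the right and rows downward; lengths in m; the calibration is good to about 2 mm. A picture is of the moment at which its call begins. There is no depth.
- arm.job_done(): hands the job in; it is judged then, once.
The state is a dict: "t": time; "joints": joint angles; "dq": joint speeds; "tau": joint torques, N m; "ee_pos": TCP position; "eef_rot": TCP orientation; "contact_force": force on the tool from outside, world axes, zero at the start; "wrist_torque": the same for the moment, N m; "finger_gap": finger opening in m; "grasp_force": force on a finger pad.
Only numpy, scipy, OpenCV 4.12 (cv2) and the standard library are available. Lean on these libraries where they do the work, as an engineer would, in place of code of your own. Each camera call takes 0.05 s, during which the arm holds its last target. There are 200 camera calls.

### The job

The white shell has to lie open side up so that its electronics can be fitted. Push it off the deck of the flip ramp so that it slides down and stands on its edge in the groove, leaning on the ramp; then push its top over so that it falls onto its closed face on the blue landing, and leave it lying flat there. Leave the dark grey shell where it is on the deck.

Things in the scene. Friction and masses are not known exactly. Their poses are not given: they have to be found in the camera images.
- white_shell: White printed housing shell, 96 (x) x 70 (y) x 12 (z) mm, about 60 g: a shallow tray, 3 mm walls. Closed face has a yellow stripe and dot. Starts closed face up on one of the two deck lanes, long side downhill. Origin: centre of the open side's rim plane; z points from open side to closed face (up at the start, down once flipped).
- grey_shell: Dark grey shell of the same shape and size, with an orange stripe and dot, lying closed face up on the other lane of the deck. Same origin and axes. Not to be moved.
- flip_ramp: Fixed ramp, 182 mm wide. Origin: table level, under the middle of the deck's lip; x level downhill, y across, z up. Plywood deck x -135 to 0 mm, height 68; three rails 10 mm high make two lanes 85 wide, centred y = +-45. From the lip a metal ramp falls at 62 deg to a black groove, floor height 6, x 33 to 50. A shell tips over the lip once its centre passes it and slides into the groove.
- step (a point): Middle of the upright step's top edge, where the groove ends and the blue landing begins: ramp frame x 50, height 22 mm; same axes. The flat landing runs 135 mm on to a 12 mm lip. A shell standing in the groove leans on the ramp, its upper edge 23 mm above the deck; pushed there, 10 mm above deck height, until 60 to 70 mm past the lip, it topples over the step onto the landing.
There are look-alikes about, which are no part of the job. Of the things like the white_shell, leave any that is purple; of the rest the larger one is meant.

How it is judged:
By the outcome, as a careful person would: the job done as asked, in the order asked, and still so for the second after the job is handed in, with the robot touching nothing.
It also fails if it takes over 35 s, if anything falls off the work surface, if the arm or the gripper's body presses on something with over 40 N, if the wrist force passes 120 N, or if a joint passes its speed limit or range.

## Working session

There is one attempt and no reset: what is moved stays moved. The work goes in short steps, Python scripts to look and compute and a tool call to move; the robot and the scene stay as the last step left them, time stands still between calls to the robot, and variables do not carry over. Pictures are saved under pics/ and viewed, at most 10 in all, crops included, and the job is handed in when it is done.

Besides the shell and the picture viewer there is one more tool, called after "Emit:" by a JSON object that holds its "op" and its "data", one argument or row to a line. drive_tool: Moves the arm, as the interface text tells. Its arguments: {"type":"object","properties":{"series":{"type":"array","items":{"type":"object","properties":{"hand":{"type":"number"},"delta_pos":{"type":"array","items":{"type":"number"}},"roll":{"type":"number"}}}},"grip_force":{"type":"number"}},"required":["series"]}

```bash
mkdir -p pics
cat > h.py <<'E'
import numpy as np, cv2
from rig import arm
def cam(n):
    c=arm.read_camera(n); f=200/np.tan(np.radians(c["vertical_fov"])/2)
    K=np.array([[f,0,c["cx"]],[0,f,c["cy"]],[0,0,1.]]); R=cv2.Rodrigues(np.array(c["rvec"],float))[0]
    return c["color"],K,R,np.array(c["tvec"],float)
def ray(K,R,t,uv,z):
    d=R.T@np.linalg.inv(K)@np.array([*uv,1.]); o=-R.T@t
    return o+d*(z-o[2])/d[2]
def proj(K,R,t,p):
    q=K@(R@np.array(p)+t); return q[:2]/q[2]
E
python3 - <<'E'
from h import *
for n in("top","scene"):
    im,K,R,t=cam(n); np.savez(n,K=K,R=R,t=t,im=im)
    cv2.imwrite(f"pics/{n}0.png",im[:,:,::-1]); print(n,-R.T@t,K[0,0],R[2])
E
```

```text
top [0.4323399  0.05436304 0.76022258] 503.90018026286486 [ 0.07972161 -0.01218158 -0.99674273]
scene [ 0.8097219  -0.33561297  0.5248317 ] 393.3332124761995 [-0.43544051  0.57722659 -0.69079738]
```

```bash
python3 -c "
from h import *
print(arm.get_state())"
```

```text
{'t': 0.1, 'joints': array([-1.30917999,  0.53710809, -0.00445821,  1.5388293 ,  0.00264276,
        1.06733553, -0.07119671]), 'dq': array([-6.20696672e-04, -8.28826882e-04, -1.51308636e-04, -2.99297384e-03,
       -1.97967090e-03, -1.48243185e-03,  3.23818067e-05]), 'tau': array([ 3.23449349e-03, -5.84568965e+01,  1.05216365e+00, -2.59773999e+01,
        1.26448632e-02,  4.64178098e-03,  1.20874881e-05]), 'ee_pos': array([0.20910378, 0.61479898, 0.23046765]), 'eef_rot': array([-6.17077587e-05,  1.63119613e-01,  9.86605945e-01, -8.35106487e-04]), 'contact_force': array([0.5344077 , 0.41857619, 0.04743193]), 'wrist_torque': array([-0.03981164,  0.017221  ,  0.01878081]), 'grasp_force': 0.0, 'finger_gap': 0.08517888559786715}
```

View pics/top0.png

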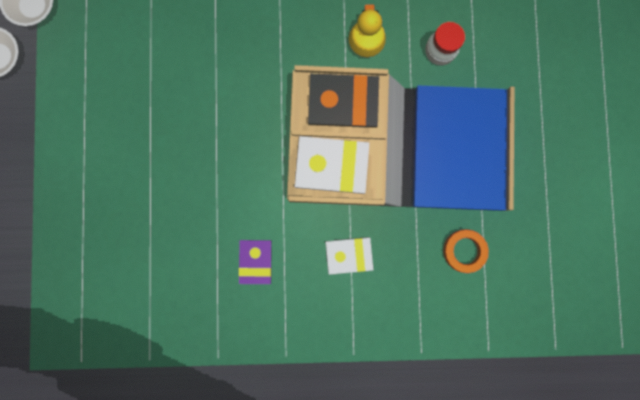

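View pics/scene0.png

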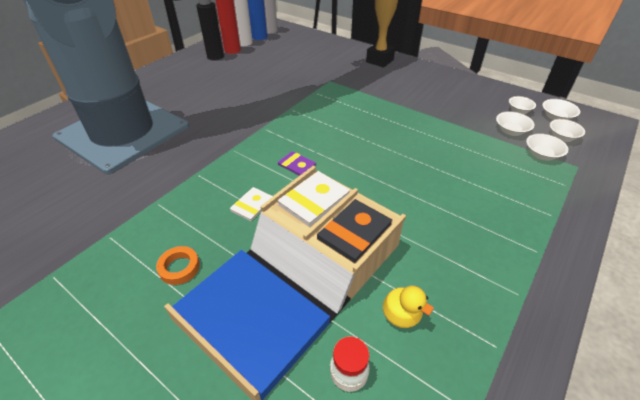

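The top view shows the ramp at about (290–515, 65–210). The white shell is at (332,164) in the lane lower in the picture and the grey shell is at (343,100). The small white and purple look-alikes lie on the table.

Run:
```python
from h import *
d=np.load("top.npz"); c=d["im"][55:220,280:520,::-1]
cv2.imwrite("pics/crop.png",cv2.resize(c,None,fx=3.3,fy=3.3,interpolation=cv2.INTER_CUBIC))
```

```text
(no output)
```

View pics/crop.png

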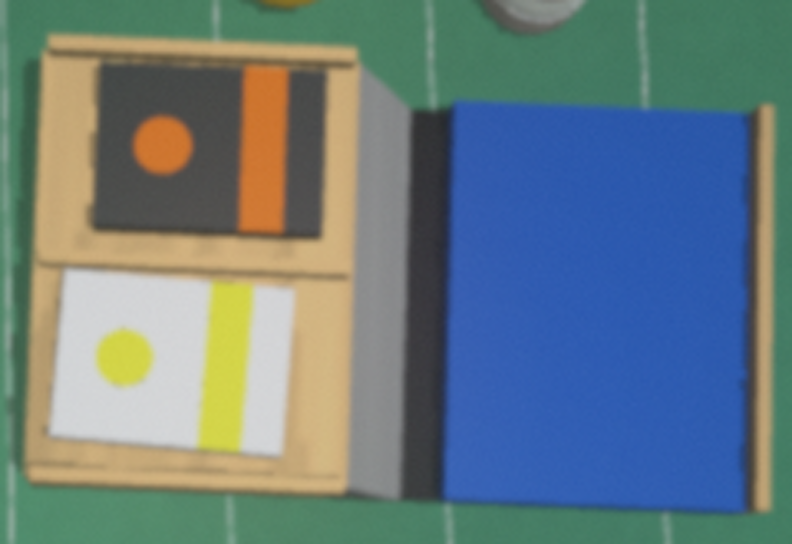

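The crop shows the white shell's corners at (64,268), (294,289), (283,456) and (50,437), and the step edge running from (455,102) to (443,499).

Run:
```python
from h import *
d=np.load("top.npz");K,R,t=d["K"],d["R"],d["t"]
P=lambda x,y,z: ray(K,R,t,(280+(x-1)/3.3,55+(y-1)/3.3),z)
g={}
for n,x,y,z in [("stepL",455,102,.022),("stepR",443,499,.022),("farL",750,113,.022),("farR",745,512,.022),("lipL",357,48,.078),("lipR",347,493,.078),("backL",48,37,.078),("backR",28,482,.078),("w1",64,268,.08),("w2",294,289,.08),("w3",283,456,.08),("w4",50,437,.08),("g1",98,64,.08),("g2",326,70,.08),("g3",320,238,.08),("g4",93,230,.08)]:
    g[n]=P(x,y,z); print(n,g[n].round(4))
s=g["stepL"]-g["stepR"]; a=np.arctan2(-s[0],s[1]); print("yaw from step",a, np.linalg.norm(s))
s=g["lipL"]-g["lipR"]; print("lip",np.arctan2(-s[0],s[1]),np.linalg.norm(s))
s=g["lipL"]-g["backL"]; print("railL",np.arctan2(s[1],s[0])); s=g["lipR"]-g["backR"]; print("railR",np.arctan2(s[1],s[0]))
x=np.array([np.cos(a),np.sin(a),0]); y=np.array([-x[1],x[0],0])
o=(g["stepL"]+g["stepR"])/2-.05*x; o2=(g["lipL"]+g["lipR"])/2; print(o,o2)
for k in g: print(k,((g[k]-o)@x).round(4),((g[k]-o)@y).round(4))
```

```text
stepL [ 0.6562 -0.1058  0.022 ]
stepR [ 0.4757 -0.0933  0.022 ]
farL [ 0.6483 -0.2401  0.022 ]
farR [ 0.4667 -0.2281  0.022 ]
lipL [ 0.6632 -0.0532  0.078 ]
lipR [ 0.4758 -0.0426  0.078 ]
backL [0.6706 0.0766 0.078 ]
backR [0.4833 0.0885 0.078 ]
w1 [0.5717 0.0719 0.08  ]
w2 [ 0.5608 -0.0232  0.08  ]
w3 [ 0.4915 -0.0165  0.08  ]
w4 [0.5015 0.0791 0.08  ]
g1 [0.6579 0.0559 0.08  ]
g2 [ 0.6534 -0.0396  0.08  ]
g3 [ 0.582  -0.0347  0.08  ]
g4 [0.5874 0.0595 0.08  ]
yaw from step -1.639840647303396 0.1809232940863895
lip -1.6274512359965752 0.18775892130934507
railL -1.6274952386255532
railR -1.6284301912106793
[ 0.56935557 -0.04966037  0.022     ] [ 0.5694933  -0.04791721  0.078     ]
stepL 0.05 0.0905
stepR 0.05 -0.0905
farL 0.1845 0.0919
farR 0.1851 -0.0901
lipL -0.0029 0.0939
lipR -0.0006 -0.0939
backL -0.133 0.0923
backR -0.1319 -0.0954
w1 -0.1214 -0.006
w2 -0.0258 -0.0103
w3 -0.0277 -0.08
w4 -0.1237 -0.0766
g1 -0.1114 0.081
g2 -0.0158 0.0831
g3 -0.0158 0.0116
g4 -0.1102 0.0105
```

Emit:
{"op": "drive_tool", "data": {
  "series": [
    {"delta_pos": [27,-42,0],"roll": -0.11,"hand": 0.5},
    {"delta_pos": [27,-42,0],"roll": -0.11,"hand": 0.5},
    {"delta_pos": [27,-42,0],"roll": -0.11,"hand": 0.5},
    {"delta_pos": [27,-42,0],"roll": -0.11,"hand": 0.5},
    {"delta_pos": [27,-42,0],"roll": -0.11,"hand": 0.5},
    {"delta_pos": [27,-42,0],"roll": -0.11,"hand": 0.5},
    {"delta_pos": [27,-42,0],"roll": -0.11,"hand": 0.5},
    {"delta_pos": [27,-42,0],"roll": -0.11,"hand": 0.5}
  ]
}}

```text
t: 1.1
ee_pos: [0.4258, 0.2779, 0.2312]
eef_rot: [-0.0, 0.569, 0.822, -0.0]
contact_force: [0.1, 0.2, -0.8]
finger_gap: 0.0429
grasp_force: 0.0
```

Emit:
{"op": "drive_tool", "data": {
  "series": [
    {"delta_pos": [27,-41,0],"roll": -0.105,"hand": 0.5},
    {"delta_pos": [27,-41,0],"roll": -0.105,"hand": 0.5},
    {"delta_pos": [27,-41,0],"roll": -0.105,"hand": 0.5},
    {"delta_pos": [28,-42,0],"roll": -0.105,"hand": 0.5},
    {"delta_pos": [0,0,-40],"roll": 0,"hand": 0.5},
    {"delta_pos": [0,0,-40],"roll": 0,"hand": 0.5},
    {"delta_pos": [0,0,-40],"roll": 0,"hand": 0.5},
    {"delta_pos": [0,0,0],"roll": 0,"hand": 0.5}
  ]
}}

```text
t: 2.1
ee_pos: [0.5317, 0.1138, 0.1088]
eef_rot: [-0.001, 0.727, 0.687, -0.003]
contact_force: [0.2, 0.9, -0.6]
finger_gap: 0.0427
grasp_force: 0.0
```

Run:
```python
from h import *
im,K,R,t=cam("scene"); cv2.imwrite("pics/s1.png",cv2.resize(im[110:290,200:440,::-1],None,fx=3.3,fy=3.3,interpolation=cv2.INTER_CUBIC)); s=arm.get_state();print(s["ee_pos"],s["eef_rot"],s["finger_gap"])
```

```text
[0.53345759 0.11402041 0.11078536] [-4.58838147e-04  7.27021430e-01  6.86613478e-01 -1.24932493e-03] 0.042615423812668286
```

View pics/s1.png

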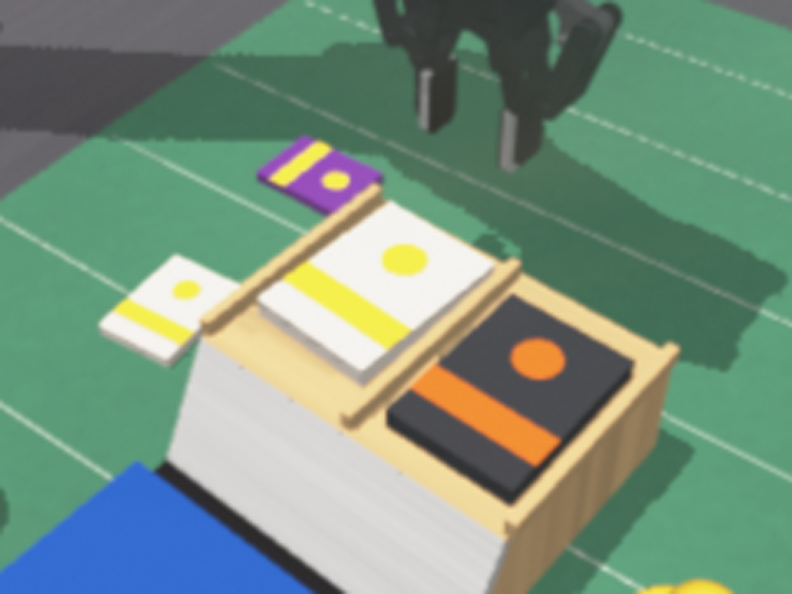

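The fingers hover behind the white shell, at (435,120) and (510,160) in the crop. They are centred on its lane and clear of the deck.

Emit:
{"op": "drive_tool", "data": {
  "series": [
    {"delta_pos": [0,0,-20],"roll": 0,"hand": 0.5},
    {"delta_pos": [0,0,-20],"roll": 0,"hand": 0.5},
    {"delta_pos": [0,0,0],"roll": 0,"hand": 0.5},
    {"delta_pos": [-1,-14,0],"roll": 0,"hand": 0.5},
    {"delta_pos": [-1,-14,0],"roll": 0,"hand": 0.5},
    {"delta_pos": [-1,-14,0],"roll": 0,"hand": 0.5},
    {"delta_pos": [-1,-14,0],"roll": 0,"hand": 0.5},
    {"delta_pos": [-1,-14,0],"roll": 0,"hand": 0.5}
  ]
}}

```text
t: 3.15
ee_pos: [0.5292, 0.0433, 0.0714]
eef_rot: [0.0, 0.727, 0.687, 0.0]
contact_force: [-0.4, 0.3, 0.3]
finger_gap: 0.0424
grasp_force: 0.3
```

Run:
```python
from h import *
im,K,R,t=cam("scene"); cv2.imwrite("pics/s2.png",cv2.resize(im[110:290,200:440,::-1],None,fx=3.3,fy=3.3,interpolation=cv2.INTER_CUBIC)); s=arm.get_state();print(s["ee_pos"],s["eef_rot"],s["finger_gap"])
```

```text
[0.52902104 0.04073653 0.07141001] [ 5.64767444e-04  7.27936733e-01  6.85643848e-01 -5.55091959e-04] 0.04291382155333585
```

View pics/s2.png

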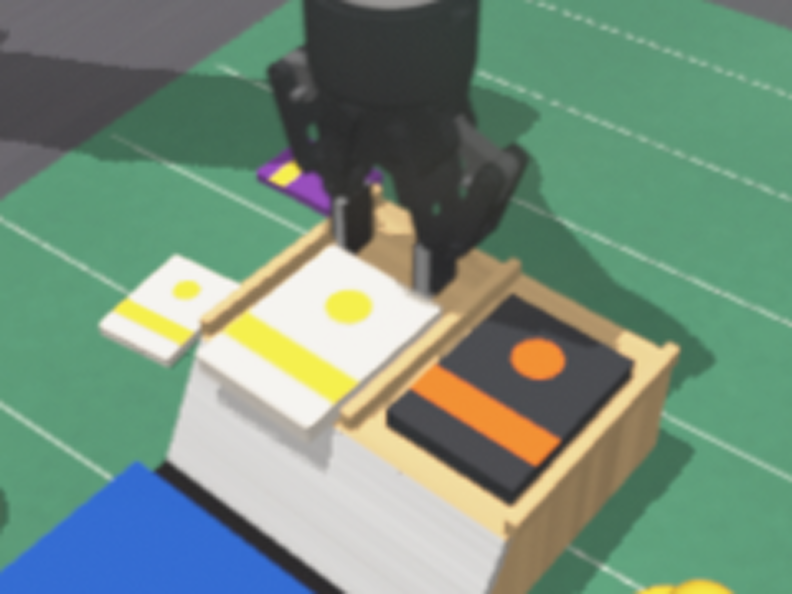

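The fingers are on the shell's rear edge. The shell is straight in its lane and already overhangs the lip.

Emit:
{"op": "drive_tool", "data": {
  "series": [
    {"delta_pos": [-1,-12,0],"roll": 0,"hand": 0.5},
    {"delta_pos": [0,-12,0],"roll": 0,"hand": 0.5},
    {"delta_pos": [-1,-10,0],"roll": 0,"hand": 0.5},
    {"delta_pos": [0,-4,0],"roll": 0,"hand": 0.5},
    {"delta_pos": [0,0,0],"roll": 0,"hand": 0.5},
    {"delta_pos": [0,0,0],"roll": 0,"hand": 0.5},
    {"delta_pos": [0,0,0],"roll": 0,"hand": 0.5},
    {"delta_pos": [0,0,0],"roll": 0,"hand": 0.5}
  ]
}}

```text
t: 4.2
ee_pos: [0.5273, 0.0067, 0.0713]
eef_rot: [-0.0, 0.727, 0.687, -0.0]
contact_force: [1.1, 0.2, 0.3]
finger_gap: 0.0426
grasp_force: 0.0
```

Run:
```python
from h import *
im,K,R,t=cam("scene"); cv2.imwrite("pics/s3.png",cv2.resize(im[130:310,180:420,::-1],None,fx=3.3,fy=3.3,interpolation=cv2.INTER_CUBIC)); s=arm.get_state();print(s["ee_pos"],s["eef_rot"],s["finger_gap"])
```

```text
[0.52727994 0.00659155 0.07126718] [-4.01530621e-07  7.26826656e-01  6.86820946e-01 -7.24906684e-06] 0.04256458006970576
```

View pics/s3.png

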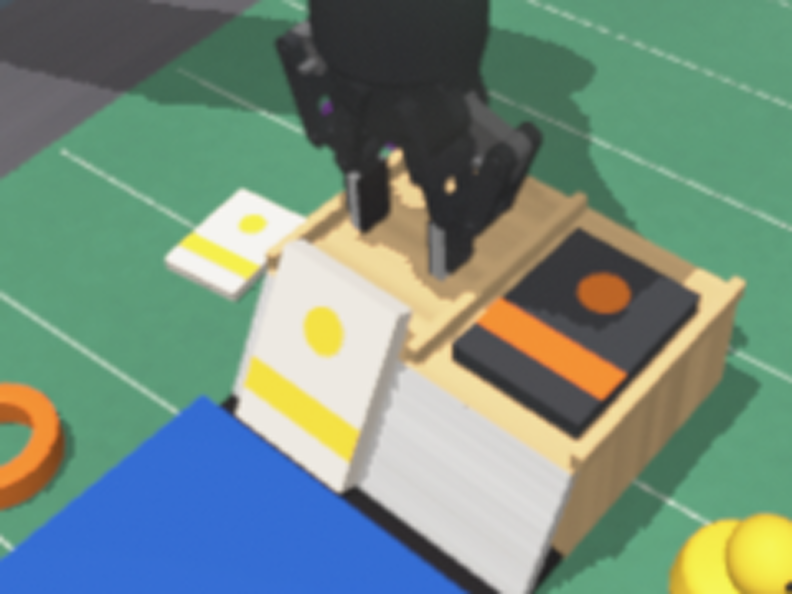

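The shell now stands on its edge in the groove and leans on the ramp, with its top edge from (290,240) to (405,315). The grey shell has not moved. Next is pushing the top over.

Emit:
{"op": "drive_tool", "data": {
  "series": [
    {"delta_pos": [0,0,5],"roll": 0,"hand": 0.5},
    {"delta_pos": [-1,-12,0],"roll": 0,"hand": 0.5},
    {"delta_pos": [0,-12,0],"roll": 0,"hand": 0.5},
    {"delta_pos": [-1,-12,0],"roll": 0,"hand": 0.5},
    {"delta_pos": [-1,-12,0],"roll": 0,"hand": 0.5},
    {"delta_pos": [-1,-12,0],"roll": 0,"hand": 0.5},
    {"delta_pos": [0,-12,0],"roll": 0,"hand": 0.5},
    {"delta_pos": [-1,-10,0],"roll": 0,"hand": 0.5}
  ]
}}

```text
t: 5.25
ee_pos: [0.5223, -0.0765, 0.0763]
eef_rot: [0.0, 0.727, 0.687, -0.0]
contact_force: [-0.4, -0.5, 0.3]
finger_gap: 0.0425
grasp_force: 0.0
```

Emit:
{"op": "drive_tool", "data": {
  "series": [
    {"delta_pos": [0,-8,0],"roll": 0,"hand": 0.5},
    {"delta_pos": [-1,-8,0],"roll": 0,"hand": 0.5},
    {"delta_pos": [0,-8,0],"roll": 0,"hand": 0.5},
    {"delta_pos": [0,0,0],"roll": 0,"hand": 0.5},
    {"delta_pos": [0,0,0],"roll": 0,"hand": 0.5},
    {"delta_pos": [0,0,0],"roll": 0,"hand": 0.5},
    {"delta_pos": [0,0,0],"roll": 0,"hand": 0.5},
    {"delta_pos": [0,0,0],"roll": 0,"hand": 0.5}
  ]
}}

```text
t: 6.25
ee_pos: [0.5213, -0.0995, 0.0763]
eef_rot: [-0.0, 0.727, 0.687, -0.0]
contact_force: [-0.3, -0.6, -1.0]
finger_gap: 0.0427
grasp_force: 0.0
```

Run:
```python
from h import *
im,K,R,t=cam("scene"); cv2.imwrite("pics/s4.png",cv2.resize(im[130:390,150:420,::-1],None,fx=2.3,fy=2.3,interpolation=cv2.INTER_CUBIC)); s=arm.get_state();print(s["ee_pos"],s["eef_rot"],s["finger_gap"])
```

```text
[ 0.5212823  -0.09947928  0.07629435] [-1.00353023e-05  7.26881984e-01  6.86762390e-01  1.75905122e-06] 0.0428240668841941
```

View pics/s4.png

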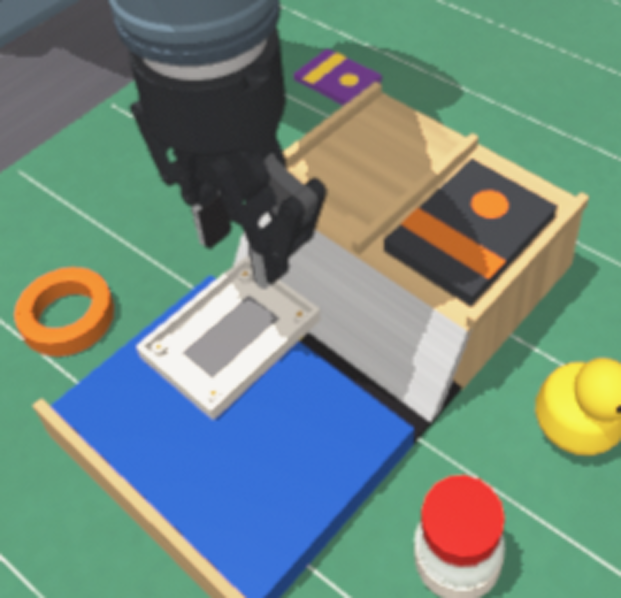

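The shell has toppled and lies open side up on the landing, at (228,340). I'll lift clear and check that it lies flat and where its rear edge is.

Emit:
{"op": "drive_tool", "data": {
  "series": [
    {"delta_pos": [0,0,20],"roll": 0,"hand": 0.5},
    {"delta_pos": [0,0,40],"roll": 0,"hand": 0.5},
    {"delta_pos": [0,0,40],"roll": 0,"hand": 0.5},
    {"delta_pos": [0,45,10],"roll": 0,"hand": 0.5},
    {"delta_pos": [0,50,0],"roll": 0,"hand": 0.5},
    {"delta_pos": [0,50,0],"roll": 0,"hand": 0.5},
    {"delta_pos": [0,50,0],"roll": 0,"hand": 0.5},
    {"delta_pos": [0,50,0],"roll": 0,"hand": 0.5}
  ]
}}

```text
t: 7.3
ee_pos: [0.5211, 0.147, 0.1864]
eef_rot: [0.0, 0.727, 0.687, 0.0]
contact_force: [1.0, -0.4, 1.1]
finger_gap: 0.0428
grasp_force: 0.0
```

Run:
```python
from h import *
a,*_=cam("scene"); b,*_=cam("top")
f=lambda i:cv2.resize(i[:,:,::-1],(390,390),interpolation=cv2.INTER_CUBIC)
cv2.imwrite("pics/s5.png",np.hstack([f(a[210:340,170:300]),f(b[80:220,385:525])]))
```

```text
(no output)
```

View pics/s5.png

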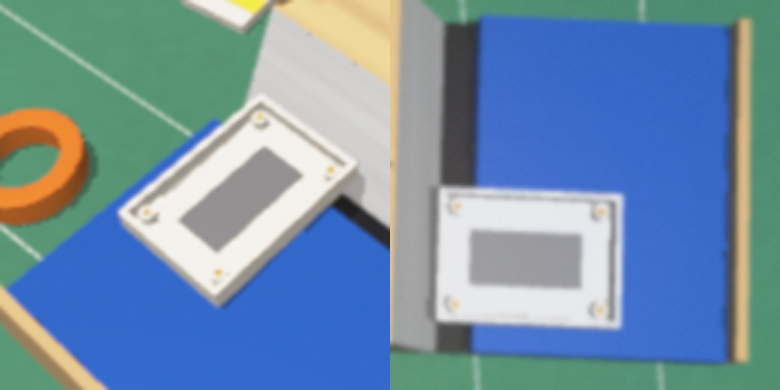

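The shell is open side up, but its rear edge overhangs the groove by about 17 mm. I'll measure that and the flatness.

Run:
```python
from h import *
from scipy.optimize import least_squares
d=np.load("top.npz");e=np.load("scene.npz")
T=[(438,187),(622,194),(620,328),(434,321)]; S=[(357,160),(220,293),(119,212),(262,97)]
# order: rear-left(+y), front-left, front-right, rear-right ; scene same
uvT=[(385+(x-390)*140/390,80+y*140/390) for x,y in T]; uvS=[(170+x/3,210+y/3) for x,y in S]
xh=np.array([-.0602,-.9982,0]);yh=np.array([.9982,-.0602,0]);o=np.array([.5693,-.0495,0])
for a,b in zip(uvT,uvS):
    f=lambda p:np.r_[proj(d["K"],d["R"],d["t"],p)-a,proj(e["K"],e["R"],e["t"],p)-b]
    r=least_squares(f,[.52,-.14,.03],x_scale=.01); p=r.x
    print("ramp xyz mm",(1e3*np.array([(p-o)@xh,(p-o)@yh,p[2]])).round(1),"res",r.fun.round(1))
```

```text
ramp xyz mm [27.4 -5.8 34. ] res [-0.4 -0.4 -0.6  0.1]
ramp xyz mm [123.1  -4.8  33.7] res [-1.2 -1.1 -1.5  0.1]
ramp xyz mm [124.  -75.9  32.2] res [-0.8 -0.6 -1.   0. ]
ramp xyz mm [ 27.6 -75.8  29.1] res [-0.5 -0.5 -0.8  0.1]
```

It lies flat with its rim at about 33 mm, but it overhangs the groove by 22 mm. With shut fingers inside the tray against the front wall, I'll slide it fully onto the landing.

Emit:
{"op": "drive_tool", "data": {
  "series": [
    {"delta_pos": [0,-48,0],"roll": 0,"hand": 1},
    {"delta_pos": [0,-48,0],"roll": 0,"hand": 1},
    {"delta_pos": [1,-48,0],"roll": 0,"hand": 1},
    {"delta_pos": [0,-48,0],"roll": 0,"hand": 1},
    {"delta_pos": [1,-48,0],"roll": 0,"hand": 1},
    {"delta_pos": [0,-49,0],"roll": 0,"hand": 1},
    {"delta_pos": [0,0,-40],"roll": 0,"hand": 1},
    {"delta_pos": [0,0,-40],"roll": 0,"hand": 1}
  ]
}}

```text
t: 8.4
ee_pos: [0.5234, -0.1449, 0.1057]
eef_rot: [0.001, 0.728, 0.686, 0.0]
contact_force: [-0.1, 0.7, -0.2]
finger_gap: -0.0
grasp_force: 0.0
```

Emit:
{"op": "drive_tool", "data": {
  "series": [
    {"delta_pos": [0,0,-30],"roll": 0,"hand": 1},
    {"delta_pos": [0,0,-25],"roll": 0,"hand": 1},
    {"delta_pos": [0,0,-10],"roll": 0,"hand": 1},
    {"delta_pos": [0,0,-6],"roll": 0,"hand": 1},
    {"delta_pos": [0,0,-4],"roll": 0,"hand": 1},
    {"delta_pos": [0,0,-2],"roll": 0,"hand": 1},
    {"delta_pos": [0,0,0],"roll": 0,"hand": 1},
    {"delta_pos": [0,0,0],"roll": 0,"hand": 1}
  ]
}}

```text
t: 9.4
ee_pos: [0.5235, -0.1436, 0.0296]
eef_rot: [0.0, 0.727, 0.687, 0.0]
contact_force: [-0.5, 0.6, -0.5]
finger_gap: 0.0002
grasp_force: 0.0
```

Emit:
{"op": "drive_tool", "data": {
  "series": [
    {"delta_pos": [0,-6,0],"roll": 0,"hand": 1},
    {"delta_pos": [0,-6,0],"roll": 0,"hand": 1},
    {"delta_pos": [-1,-6,0],"roll": 0,"hand": 1},
    {"delta_pos": [0,-6,0],"roll": 0,"hand": 1},
    {"delta_pos": [-1,-7,0],"roll": 0,"hand": 1},
    {"delta_pos": [0,-7,0],"roll": 0,"hand": 1},
    {"delta_pos": [-1,-6,0],"roll": 0,"hand": 1},
    {"delta_pos": [0,0,0],"roll": 0,"hand": 1}
  ]
}}

```text
t: 10.4
ee_pos: [0.52, -0.1885, 0.0293]
eef_rot: [0.0, 0.727, 0.686, -0.0]
contact_force: [-0.2, 0.2, -0.2]
finger_gap: 0.0002
grasp_force: 0.0
```

Emit:
{"op": "drive_tool", "data": {
  "series": [
    {"delta_pos": [0,4,0],"roll": 0,"hand": 1},
    {"delta_pos": [0,0,15],"roll": 0,"hand": 1},
    {"delta_pos": [0,0,40],"roll": 0,"hand": 1},
    {"delta_pos": [0,0,50],"roll": 0,"hand": 1},
    {"delta_pos": [0,50,50],"roll": 0,"hand": 1},
    {"delta_pos": [0,55,0],"roll": 0,"hand": 1},
    {"delta_pos": [0,55,0],"roll": 0,"hand": 1},
    {"delta_pos": [0,55,0],"roll": 0,"hand": 1}
  ]
}}

```text
t: 11.4
ee_pos: [0.5203, 0.0276, 0.1798]
eef_rot: [0.0, 0.727, 0.687, 0.001]
contact_force: [0.9, -0.1, 0.0]
finger_gap: -0.0
grasp_force: 0.0
```

Run:
```python
from h import *
a,*_=cam("scene"); b,*_=cam("top")
f=lambda i:cv2.resize(i[:,:,::-1],(390,390),interpolation=cv2.INTER_CUBIC)
cv2.imwrite("pics/s6.png",np.hstack([f(a[210:340,170:300]),f(b[80:220,385:525])]))
```

```text
(no output)
```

View pics/s6.png

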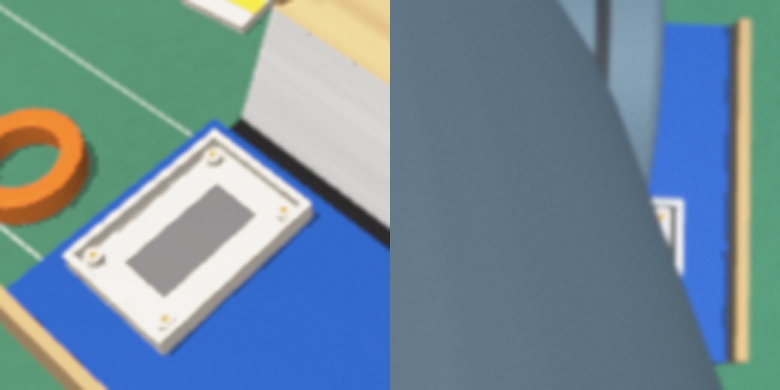

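The shell now lies flat and wholly on the blue landing, open side up, with its corners at (213,130), (315,205), (165,350) and (65,258). The robot is clear, so I'm handing the job in.

```bash
python3 -c "
from rig import arm
print(arm.job_done())"
```

```text
the job is handed in; nothing more can be done
None
```

The white shell lies flat, open side up, wholly on the blue landing; I slid it about 30 mm off the groove after it toppled, the grey shell was not touched, and the job was handed in at about 11.5 s.

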